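# Crank the dryer vent louvres open

## Task

Fit the loose crank fully down onto the square shaft of the dryer vent and wind it clockwise, as seen from above, until the shaft reaches its stop and the louvres are fully open. Then lift the crank off and set it down in the wooden tray, standing on its hub with the handle up and all of it inside the rim; do not let it drop. Leave the bottle and the jar where they stand.

Things in the scene. Friction and masses are not known exactly. Their poses are not given: they have to be found in the camera images.
- crank_grip (a point): Loose steel crank: centre of its hub's upper, solid block (32 x 32 mm, 32 mm tall), the place to hold it from above; on the hub's axis, 50 mm above the hub's underside, 16 mm below the block's top. z up, x along the arm towards the handle. The crank starts standing on its hub on the worktop.
- crank_knob (a point): Middle of the crank's black upright handle, 85 mm from the hub's axis along the crank's x, 57 mm above the hub's underside. The handle is 27 mm thick and 46 mm tall (34 to 80 mm above the hub's underside) and spins freely on its own upright axis, so it can be held while the crank goes round. Axes as the crank's.
- shaft_seat (a point): Foot of the vent's upright square steel shaft, on its axis, on top of the white gear column (60 x 70 mm), 80 mm above the worktop. The shaft is 18 mm square and 32 mm tall, its top 6 mm a cone. The crank is fully on when its hub's underside rests here. x and y are square to the shaft's sides and turn with it; the crank fits in any of four quarter turns, with 10 degrees of play.
- shaft (a joint): Angle of the square shaft in rad: 0 with the louvres shut, grows as it is turned clockwise seen from above, 5.0 at its stop with the louvres fully open. Starts between 0 and 0.9. Stiff (0.2 N m, about 2.5 N at the handle); it stays where it is left.
- vent: Fixed vent unit; origin on the worktop under the shaft's axis. x points from the gear column to the open white louvre box (160 mm along x, 170 mm wide, 62 mm tall, starting 45 mm from the origin). Its four aluminium blades lie nearly flat when shut and slope steeply (57 degrees), at most 70 mm above the worktop, when open.
- tray_in (a point): Fixed wooden tray, open on top, 200 mm (its x) by 120 mm (its y) outside, walls 5 mm thick and 24 mm tall. This point is the centre of its inner floor, 5 mm above the worktop. The crank fits in along the tray's x, either way round.
- detergent: Bystander: white bottle, 68 mm diameter, 120 mm tall; origin at the centre of its base. Leave alone.
- softener: Bystander: white jar with grey lid, 64 mm diameter, 100 mm tall; origin at the centre of its base. Leave alone.
- crank: The same loose crank, 0.4 kg, 136 mm long; origin at the centre of the hub's underside, x along the arm. Lower hub: 40 x 40 mm, 34 mm tall, sides parallel to the block's, square socket 21 mm wide, 34 mm deep, open below. The aluminium arm (20 mm wide, top face 34 mm up) leaves one side; a counterweight reaches 37 mm from the axis on the other, so it balances about the hub.
There are look-alikes about, which are no part of the job. Of the things like the part that bears tray_in, leave any that is orange or turquoise; of the rest the larger one is meant.

How it is judged:
By the outcome, as a careful person would: the job done as asked, in the order asked, and still so for the second after the job is handed in, with the robot touching nothing.
It also fails if it takes over 72 s, if anything falls off the work surface, if the arm or the gripper's body presses on something with over 40 N, if the wrist force passes 120 N, or if a joint passes its speed limit or range.

## Robot

A 7-joint arm with a two-finger parallel gripper is mounted at the origin on the work surface. World frame = base frame: x ahead of the robot, y to its left, z up, the work surface at z = 0. Lengths are in mm, angles in rad, forces in N, time in s.
With the tool pointing down it reaches from about 400 to 875 mm from the base axis. Payload 6.5 kg.
Tool frame: the origin (TCP) lies between the finger pads; the fingertips stand 19 mm ahead of it and the grasp point (between the pads) is the TCP; z points along the fingers, y is the line along which they close (so a half turn about z gives the same grasp; the last joint's range is limited). The gripper opens to 88 mm and grips with 3 to 60 N. Pads are 18 mm wide; open, the fingers measure 123 mm over their backs; the gripper's body (75 mm by 187 mm) begins 45 mm behind the grasp point.
Start: joints at [-1.176, 0.536, -0.004, 1.538, 0.003, 1.067, -0.071], TCP at [289.026, 582.198, 257.716] pointing down, gripper open.
Joint ranges: [-2.7, 2.7], [-0.37, 2.16], [-1.27, 1.26], [0.24, 2.4], [-1.31, 4.45], [0.19, 1.91], [-2.76, 2.76]. Speed limits (rad/s): [2.39, 2.39, 3.14, 3.14, 3.14, 3.14, 3.14].

## Interface

Orientations are given as a unit quaternion [x, y, z, w].
In Python, from bench import env gives the robot as it stands. The module is installed in compiled form; this text tells all that it offers.
- The arm moves only by the tool step_arm, never from a script. Its argument "targets" is text: rows parted by semicolons, each of 7 numbers parted by spaces: the turn, a rotation vector about the world's x, y, z in degrees, then the shift along the world's x, y, z in mm, then the finger opening in mm, from 0 to 88.1. A call has 1 to 10 rows; each row shifts and turns the commanded pose from where the row before left it; what a row does not reach is not made up. A row lasts 1/12 s, in which the tool goes at most 41.7 mm and 7.16 degrees, less where a joint would pass 70% of its speed; a pose out of reach is approached as far as the arm can. A call with a gripper value outside its range is refused whole. The fingers move at their own pace and stop on an object; "grip_force" is the grip in N (left out, the last holds). Time passes only in rows, so rows that do not move let the fingers close. It gives the time, the measured TCP pose, the force, the opening and the grip force at its end, in the units of the state.
- env.get_obs(): the state, without advancing time (a new reading comes with each control period).
- env.grab_frame(name): name is "side" or "top" or "wrist"; returns a dict with "frame" (400x640x3 uint8, red, green, blue), "vertical_fov" (degrees; the focal length in pixels is half the picture's height over the tangent of half this angle, whatever the lens; pixels are square), "cx", "cy" (the principal point, pixels), "R" (3x3) and "t" (3): a world point X has camera coordinates R X + t. Camera axes: x right, y down, z forward; pixel columns grow to the right and rows downward; lengths in mm; the calibration is good to about 2 mm. A picture is of the moment at which its call begins. There is no depth.
- env.finish_job(): hands the job in; it is judged then, once.
Trained networks look in the newest picture that a camera, given by its name, has taken for a name from the list of things; names that differ only in an ending like _2 or _b are one class to them, and where a whole thing is asked for, a point or a joint stands for the part that bears it (a point fixed in the world has none). Each returns a list of dicts, best first, with "score" (0 to 1); they miss things now and then, are a little off and sometimes report something else, mostly with a low value. They report only what shows in the picture. A call takes as long as a camera call. They do not tell look-alikes from the thing itself.
- env.look_for(camera, label): "xy" ([column, row] in pixels, amid what is visible of it).
The state is a dict: "clock": time; "joint_pos": joint angles; "dq": joint speeds; "effort": joint torques, N m; "eef_pos": TCP position; "tool_rot": TCP orientation; "contact_force": force on the tool from outside, world axes, zero at the start; "wrist_torque": the same for the moment, N m; "opening": finger opening in mm; "finger_force": force on a finger pad.
Only numpy, scipy, OpenCV 4.12 (cv2) and the standard library are available. Lean on these libraries where they do the work, as an engineer would, in place of code of your own. Each camera call takes 0.05 s, during which the arm holds its last target. There are 200 camera calls.

## Working session

There is one attempt and no reset: what is moved stays moved. The work goes in short steps, Python scripts to look and compute and a tool call to move; the robot and the scene stay as the last step left them, time stands still between calls to the robot, and variables do not carry over. Pictures are saved under pics/ and viewed, at most 10 in all, crops included, and the job is handed in when it is done.

Besides the shell and the picture viewer there is one more tool, called after "Emit:" as a command line: name --argument value ..., lists and objects as JSON in quotes. step_arm: Moves the arm, as the interface text tells. Its arguments: {"type":"object","properties":{"targets":{"type":"string"},"grip_force":{"type":"number"}},"required":["targets"]}

```bash
mkdir -p pics; cat > h.py <<'E'
from bench import env
import numpy as np, cv2
def cam(n):
    f=env.grab_frame(n); im=np.array(f["frame"]); h=im.shape[0]
    F=h/2/np.tan(np.radians(f["vertical_fov"])/2)
    return im,F,f["cx"],f["cy"],np.array(f["R"]),np.array(f["t"]).ravel()
def ray(c,uv,z):
    im,F,cx,cy,R,t=c
    d=R.T@np.array([(uv[0]-cx)/F,(uv[1]-cy)/F,1]); o=-R.T@t
    return o+d*(z-o[2])/d[2]
def proj(c,X):
    im,F,cx,cy,R,t=c; p=R@np.array(X,float)+t
    return np.array([cx+F*p[0]/p[2],cy+F*p[1]/p[2]])
def save(c,n,crop=None,s=1):
    im=c[0][:,:,::-1]
    if crop: im=im[crop[1]:crop[3],crop[0]:crop[2]]
    cv2.imwrite('pics/'+n,cv2.resize(im,None,fx=s,fy=s,interpolation=cv2.INTER_CUBIC))
E
python3 - <<'E'
from h import *
Z=dict(crank_grip=50,crank_knob=57,shaft_seat=80,vent=0,tray_in=5,detergent=60,softener=50,crank=34)
cs={}
for n in ("top","side"):
    c=cam(n); save(c,n+'0.png',s=1.25); print(n,c[1:4],-c[4].T@c[5], c[4].round(2).tolist())
    for k,z in Z.items():
        for d in env.look_for(n,k)[:4]: print(k,np.round(d["xy"]),round(d["score"],2),ray(c,d["xy"],z).round())
o=env.get_obs(); print({k:np.round(v,3) for k,v in o.items()})
E
```

```text
top (np.float64(497.37548046388554), 320.92748317174045, 202.09401619128545) [ 164.8120453    69.53416984 1730.48649991] [[-0.02, -1.0, -0.03], [-0.98, 0.02, -0.18], [0.18, 0.02, -0.98]]
crank_grip [437. 197.] 0.71 [ 487. -292.   50.]
crank_knob [436. 202.] 0.59 [ 468. -286.   57.]
shaft_seat [250. 140.] 0.52 [701. 348.  80.]
shaft_seat [347. 183.] 0.43 [539.  15.  80.]
shaft_seat [445. 135.] 0.33 [ 697. -327.   80.]
vent [350. 157.] 0.94 [653.  -0.   0.]
tray_in [228. 266.] 0.8 [271. 435.   5.]
tray_in [262. 203.] 0.78 [491. 317.   5.]
tray_in [199. 207.] 0.73 [481. 541.   5.]
tray_in [321. 246.] 0.68 [335. 111.   5.]
detergent [247. 140.] 0.57 [707. 362.  60.]
softener [442. 136.] 0.64 [ 704. -322.   50.]
crank [436. 198.] 0.84 [ 487. -290.   34.]
crank [262. 205.] 0.4 [478. 312.  34.]
side (np.float64(454.9999189256207), 317.87256698405423, 204.5680363291642) [ 148.76169783 -843.60205905 1252.87431569] [[0.95, -0.32, 0.01], [-0.24, -0.73, -0.64], [0.21, 0.6, -0.77]]
crank_grip [361. 304.] 0.75 [ 479. -296.   50.]
crank_knob [364. 307.] 0.66 [ 482. -312.   57.]
shaft_seat [342. 206
[... 214 characters left out ...]
[498. 321.   5.]
detergent [349. 145.] 0.85 [683. 336.  60.]
softener [434. 291.] 0.56 [ 701. -326.   50.]
crank [365. 300.] 0.8 [ 499. -281.   34.]
{'clock': np.float64(0.9), 'joint_pos': array([-1.176,  0.536, -0.004,  1.538,  0.003,  1.067, -0.071]), 'dq': array([-0.001,  0.   ,  0.001, -0.   ,  0.   ,  0.002,  0.001]), 'effort': array([ 0.0000e+00, -5.7090e+01,  9.9100e-01, -2.5191e+01, -5.6000e-02,
        1.1000e-02,  0.0000e+00]), 'eef_pos': array([289.013, 582.204, 257.73 ]), 'tool_rot': array([0.228, 0.974, 0.   , 0.   ]), 'contact_force': array([-0.51 ,  0.867, -0.002]), 'wrist_torque': array([-0.01 , -0.006,  0.01 ]), 'finger_force': np.float64(0.0), 'opening': np.float64(88.353)}
```

View pics/top0.png

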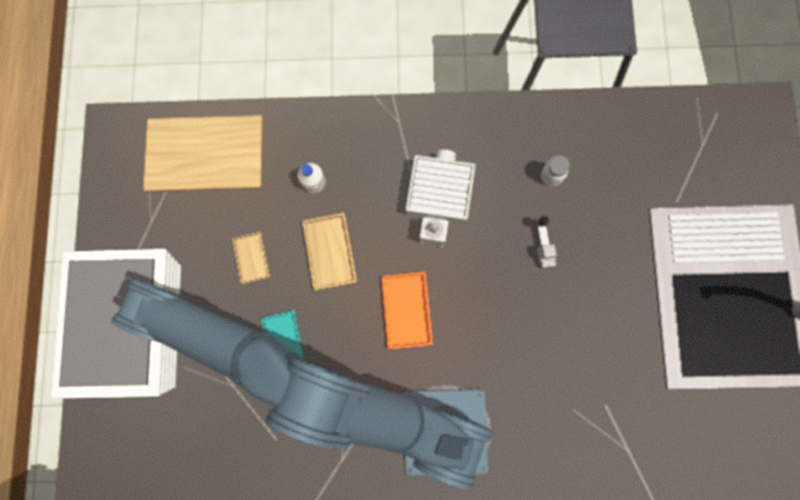

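View pics/side0.png

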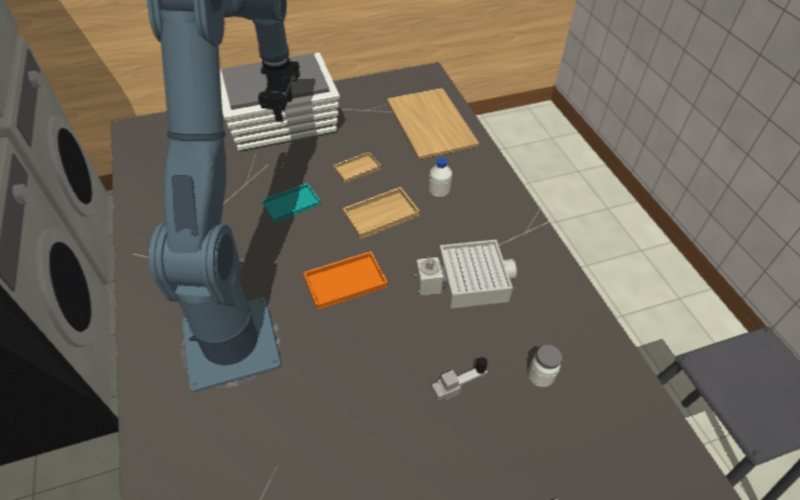

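Top view (native px): wooden trays at (262,203), large, and (200,206), small; orange at (325,248) and turquoise at (226,266). The large wooden one at (262,203) fits: not orange or turquoise, and the larger of the two left. The crank hub is at about (437,204) with its knob at about (434,176), and the shaft is at about (346,184). I'll confirm these in one enlarged crop.

```bash
python3 - <<'E'
from h import *
c=cam("top"); s=cam("side")
def cr(c,x,y,w,h,z): return cv2.resize(c[0][y:y+h,x:x+w,::-1],None,fx=z,fy=z,interpolation=cv2.INTER_CUBIC)
# top row: tray(235..295,165..235) , crank, shaft ; bottom: side
A=[cr(c,232,163,60,66,4.4),cr(c,406,163,60,66,4.4),cr(c,322,152,60,66,4.4)]
B=[cr(s,270,145,70,66,4.4)[:,:264],cr(s,335,270,60,66,4.4),cr(s,320,180,60,66,4.4)]
f=lambda L:np.hstack([cv2.resize(a,(264,290)) for a in L])
cv2.imwrite('pics/m1.png',np.vstack([f(A),f(B)]))
E
```

```text
(no output)
```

View pics/m1.png

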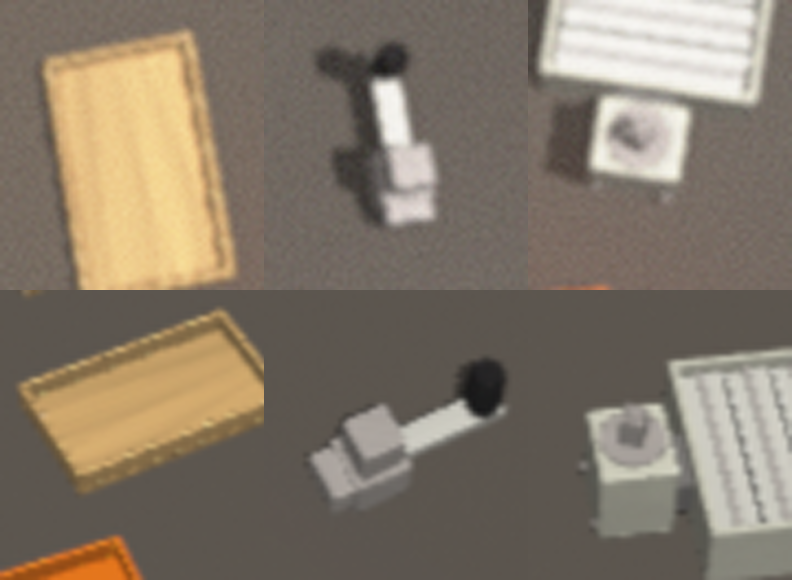

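The crop confirms the large wooden tray (rim centre about (263,201)), a crank pointing roughly along +x with its block top at (439,201), and the column top at (348,183). Next I move over the tray for wrist-camera views along the way.

Emit:
step_arm --targets "0 0 0 18 -32 0 88;0 0 0 18 -32 0 88;0 0 0 18 -32 0 88;0 0 0 18 -32 0 88;0 0 0 18 -32 0 88;0 0 0 18 -32 0 88;0 0 0 18 -32 0 88;0 0 0 18 -32 0 88;0 0 0 0 0 0 88"

```text
clock: 1.75
eef_pos: [437.6, 318.3, 258.0]
tool_rot: [0.234, 0.972, -0.002, 0.002]
contact_force: [1.0, 0.7, 0.4]
opening: 88.0
finger_force: 0.0
```

```bash
python3 - <<'E'
from h import *
c=cam("wrist"); save(c,'w1.png')
t=cam("top"); s=cam("side")
print("block",ray(t,(439.2,200.7),66).round(),ray(s,(360.5,303.4),66).round())
print("knob",ray(t,(434.9,176.6),80).round(),ray(s,(335+(485-264)/4.4,270+(372-290)/4.4),80).round())
print("col",ray(t,(347.7,183.4),80).round(),ray(s,(320+(634-528)/4.4,180+(440-290)/4.4),80).round())
print([ray(t,(232+u/4.4,163+v/4.4),24).round() for u,v in [(45,60),(190,35),(235,270),(80,290)]])
for k,z in dict(tray_in=5,shaft_seat=80,detergent=60).items():
    for d in env.look_for("wrist",k)[:3]: print(k,np.round(d["xy"]),round(d["score"],2),ray(c,d["xy"],z).round())
o=env.get_obs(); print(o["joint_pos"].round(3),o["eef_pos"].round(1),np.round(o["tool_rot"],3),c[1:4],(-c[4].T@c[5]).round(),c[4].round(2).tolist())
E
```

```text
block [ 472. -294.   66.] [ 473. -301.   66.]
knob [ 553. -282.   80.] [ 556. -286.   80.]
col [537.  14.  80.] [540.  11.  80.]
[array([584., 384.,  24.]), array([601., 267.,  24.]), array([410., 232.,  24.]), array([397., 355.,  24.])]
tray_in [326. 202.] 0.92 [490. 306.   5.]
tray_in [484. 118.] 0.92 [480. 542.   5.]
tray_in [349.  20.] 0.66 [297. 433.   5.]
detergent [420. 331.] 0.88 [707. 347.  60.]
[-0.78   0.352  0.06   1.829 -0.026  0.961  0.405] [432.  327.9 257.7] [ 0.227  0.974  0.    -0.   ] (np.float64(279.94015764256136), 316.5977944511064, 194.42172018800085) [370. 353. 385.] [[0.45, 0.89, -0.0], [0.85, -0.43, 0.29], [0.26, -0.13, -0.96]]
```

View pics/w1.png

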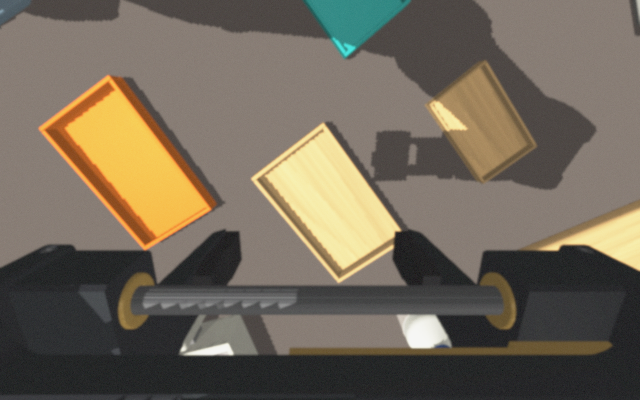

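The wrist view shows the large wooden tray with rim corners at about (325,124), (252,180), (340,281) and (402,235). Top and side views agree on the column, about (539,13), and on the crank. Next stops are over the vent, then beside the crank.

Emit:
step_arm --targets "0 0 0 8 -37 0 88;0 0 0 8 -37 0 88;0 0 0 8 -37 0 88;0 0 0 8 -37 0 88;0 0 0 8 -37 0 88;0 0 0 8 -37 0 88;0 0 0 8 -37 0 88;0 0 0 8 -37 0 88;0 0 0 0 0 0 88;0 0 0 0 0 0 88"

```text
clock: 2.88
eef_pos: [497.4, 29.2, 257.7]
tool_rot: [0.23, 0.973, -0.0, 0.0]
contact_force: [-0.1, 0.4, -0.6]
opening: 87.8
finger_force: 0.0
```

```bash
python3 - <<'E'
from h import *
c=cam("wrist"); np.save('w2.npy',np.array(c,dtype=object),allow_pickle=True)
p=proj(c,(539,13,95)); x,y=int(p[0])-60,max(0,int(p[1])-55); print(x,y,p)
save(c,'w2.png',(x,y,x+120,y+110),5)
for d in env.look_for("wrist","shaft_seat")[:3]: print(np.round(d["xy"]),round(d["score"],2),ray(c,d["xy"],80).round())
o=env.get_obs(); print(o["joint_pos"].round(3),o["eef_pos"].round(1))
E
```

```text
260 167 [320.06986536 222.05274752]
[325. 222.] 0.76 [547.  15.  80.]
[105. 244.] 0.64 [ 454. -233.   80.]
[-0.325  0.278  0.203  1.943 -0.07   0.927  1.026] [496.9  32.2 257.6]
```

View pics/w2.png

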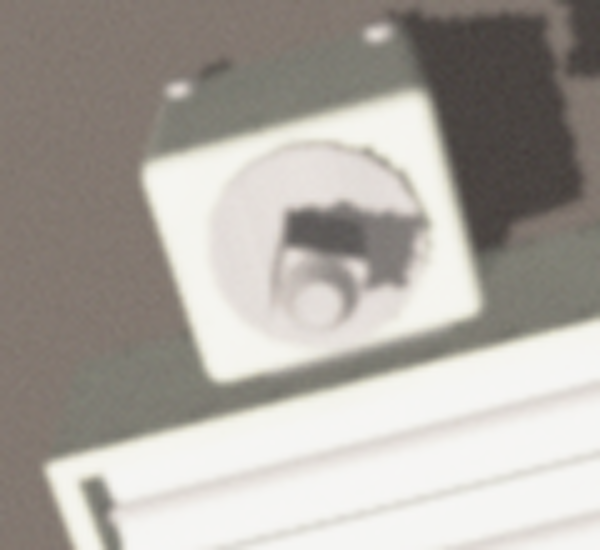

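Emit:
step_arm --targets "0 0 6 -8 -35 0 88;0 0 6 -8 -35 0 88;0 0 6 -8 -35 0 88;0 0 6 -8 -35 0 88;0 0 6 -8 -35 0 88;0 0 6 -8 -35 0 88;0 0 0 -8 -35 0 88;0 0 0 -8 -35 0 88;0 0 0 0 0 0 88;0 0 0 0 0 0 88"

```text
clock: 3.82
eef_pos: [433.3, -249.7, 257.6]
tool_rot: [-0.083, 0.997, 0.0, 0.0]
contact_force: [1.0, 0.4, -0.0]
opening: 87.9
finger_force: 0.0
```

```bash
python3 - <<'E'
from h import *
c=cam("wrist"); np.save('w3.npy',np.array(c,dtype=object),allow_pickle=True)
save(c,'w3.png')
for k,z in (("crank_grip",50),("crank_knob",57)):
  for d in env.look_for("wrist",k)[:3]: print(k,np.round(d["xy"]),round(d["score"],2),ray(c,d["xy"],z).round())
o=env.get_obs(); print(o["joint_pos"].round(3),o["eef_pos"].round(1),o["tool_rot"].round(3))
E
```

```text
crank_grip [276. 207.] 0.92 [ 484. -293.   50.]
crank_knob [278. 207.] 0.59 [ 480. -290.   57.]
[ 0.211  0.283  0.26   1.942 -0.091  0.928  2.259] [ 434.1 -247.3  257.6] [-0.086  0.996  0.001  0.   ]
```

View pics/w3.png

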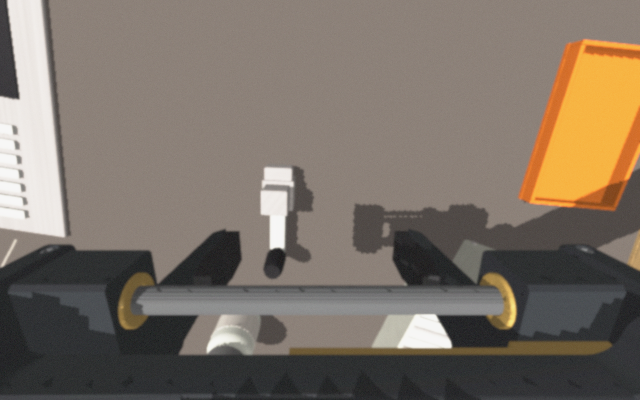

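In w2 the column top has corners at crop (145,165), (428,90), (482,312), (215,382), and the shaft's cone tip is at crop (318,302). In w3 the crank block is at about (278,204) and the knob at about (274,265). I overlay wireframes to refine the yaws.

```bash
cat >> h.py <<'E'
def box(cx,cy,yaw,w,z0,z1,cone=0):
    a=np.radians(yaw); s=w/2; e=[(s,s),(-s,s),(-s,-s),(s,-s)]
    P=[(cx+np.cos(a)*u-np.sin(a)*v,cy+np.sin(a)*u+np.cos(a)*v) for u,v in e]
    L=[]
    for i in range(4):
        p,q=P[i],P[(i+1)%4]
        L+=[((*p,z0),(*q,z0)),((*p,z1),(*q,z1)),((*p,z0),(*p,z1))]
    return L
def draw(im,c,L,x,y,k,col):
    for p,q in L:
        p,q=[tuple(int(round(v)) for v in ((proj(c,r)+.5-(x,y))*k)) for r in (p,q)]
        cv2.line(im,p,q,col,1,cv2.LINE_AA)
def crop(c,x,y,w,h,k): return cv2.resize(c[0][y:y+h,x:x+w,::-1],None,fx=k,fy=k,interpolation=cv2.INTER_CUBIC).copy()
E
python3 - <<'E'
from h import *
w1=None
c=np.load('w2.npy',allow_pickle=True)
f=lambda u,v:(260+u/5,167+v/5)
K=[ray(c,f(*p),80) for p in [(145,165),(428,90),(482,312),(215,382)]]
col=np.mean(K,axis=0); print("col",col.round(1),[k.round() for k in K],"tip",ray(c,f(318,302),112).round(1),
 "yaw",[np.degrees(np.arctan2(*(b-a)[1::-1])).round(1) for a,b in ((K[0],K[1]),(K[1],K[2]),(K[3],K[2]),(K[0],K[3]))])
e=[ray(c,f(*p),z) for p,z in [((287,208),80),((365,212),80),((290,245),106),((365,260),106)]]
print("edges",[np.degrees(np.arctan2(*(b-a)[1::-1])).round(1) for a,b in ((e[0],e[1]),(e[2],e[3]))])
ims=[]
sx,sy=540,13
tip=ray(c,f(318,302),112)
y0=np.degrees(np.arctan2(*(e[3]-e[2])[1::-1]))
for yaw in (None,y0):
    im=crop(c,302,197,50,45,8)
    if yaw is not None: draw(im,c,box(tip[0],tip[1],yaw,18,80,106),302,197,8,(0,0,255))
    ims.append(im)
d=np.load('w3.npy',allow_pickle=True)
b=ray(d,(278,204),66); k=ray(d,(274,265),80); yk=np.degrees(np.arctan2(*(k-b)[1::-1])); print("crank",b.round(1),k.round(1),yk.round(1),np.linalg.norm((k-b)[:2]).round(1))
A=crop(d,250,160,50,72,8)
B=A.copy(); draw(B,d,box(b[0],b[1],yk,32,34,66)+box(b[0],b[1],yk,40,0,34),250,160,8,(0,0,255))
M=np.hstack([np.vstack([ims[0][:288],ims[1][:288]]),B])
cv2.imwrite('pics/m2.png',M); print(M.shape)
E
```

```text
col [538.5  17.8  80. ] [array([504.,  -9.,  80.]), array([517.,  56.,  80.]), array([572.,  45.,  80.]), array([560., -20.,  80.])] tip [539.7  16.6 112. ] yaw [np.float64(78.9), np.float64(-11.7), np.float64(79.5), np.float64(-11.0)]
edges [np.float64(60.3), np.float64(51.4)]
crank [ 473.8 -289.4   66. ] [ 548.2 -283.    80. ] 4.9 74.7
(576, 800, 3)
```

View pics/m2.png

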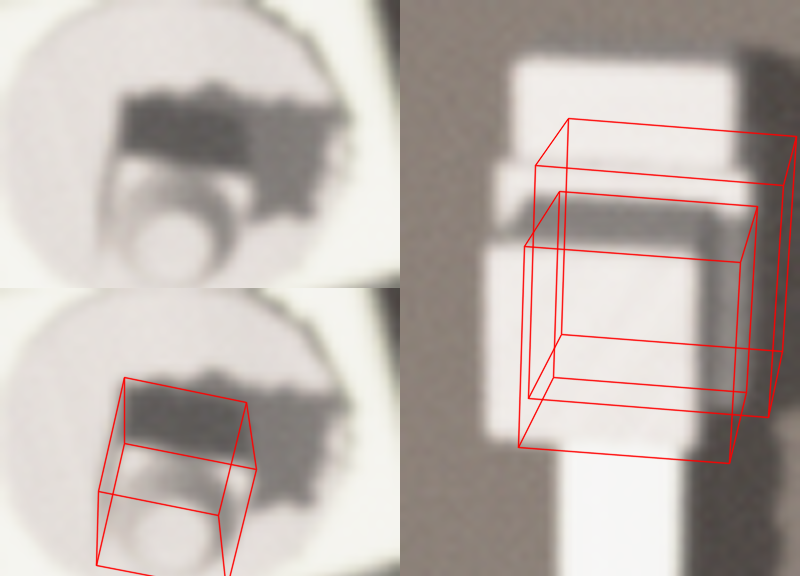

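The crop shows the block top at crop corners (88,245), (297,250), (295,442), (87,438) and the shaft edge a little less tilted than the 51° wireframe, so about 53°. Recomputing the crank pose.

```bash
python3 - <<'E'
from h import *
d=np.load('w3.npy',allow_pickle=True)
f=lambda u,v:(249.5+u/8,159.5+v/8)
K=[ray(d,f(*p),66) for p in [(88,245),(297,250),(295,442),(87,438)]]
print(np.mean(K,axis=0).round(1),[(np.linalg.norm(b-a).round(1),np.degrees(np.arctan2(*(b-a)[1::-1])).round(1)) for a,b in zip(K,K[1:]+K[:1])])
H=[ray(d,f(*p),34) for p in [(95,165),(350,170)]]; print(np.degrees(np.arctan2(*(H[1]-H[0])[1::-1])).round(1),np.linalg.norm(H[1]-H[0]))
k=ray(d,(274,268),80); print(k.round(1))
# tray from w1-type view: current wrist calib with R,t not saved; use top corners
o=env.get_obs(); q=o["tool_rot"]; print(o["clock"],o["eef_pos"].round(1),np.degrees(2*np.arctan2(q[1],q[0])).round(1))
t=cam("top"); save(t,'t2.png',(235,165,290,235),8)
E
```

```text
[ 472.9 -295.    66. ] [(np.float64(30.9), np.float64(98.1)), (np.float64(30.4), np.float64(7.2)), (np.float64(31.6), np.float64(-81.6)), (np.float64(30.5), np.float64(-174.0))]
98.4 41.04841482048499
[ 552.4 -282.5   80. ]
3.9667 [ 434.1 -247.3  257.6] 189.8
```

Emit:
step_arm --targets "0 0 -2 20 -24 -20 88;0 0 0 19 -24 -20 88;0 0 0 0 0 -35 88;0 0 0 0 0 -35 88;0 0 0 0 0 -35 88;0 0 0 0 0 -30 88;0 0 0 0 0 -15 88;0 0 0 0 0 -7 88;0 0 0 0 0 -4 88;0 0 0 0 0 0 88"

```text
clock: 4.85
eef_pos: [472.7, -297.0, 56.8]
tool_rot: [-0.067, 0.998, 0.0, 0.0]
contact_force: [0.7, 0.3, 0.2]
opening: 88.6
finger_force: 0.0
```

Emit:
step_arm --targets "0 0 0 0 0 0 30;0 0 0 0 0 0 30;0 0 0 0 0 0 30;0 0 0 0 0 0 28;0 0 0 0 0 0 28;0 0 0 0 0 0 28" --grip_force 50

```text
clock: 5.35
eef_pos: [472.2, -297.9, 57.0]
tool_rot: [-0.066, 0.998, -0.0, 0.0]
contact_force: [-0.4, 0.1, -0.1]
opening: 50.0
finger_force: 0.0
```

```bash
python3 - <<'E'
from h import *
o=env.get_obs(); q=o["tool_rot"]; print({k:np.round(v,2) for k,v in o.items()},np.degrees(2*np.arctan2(q[1],q[0])).round(1)-90)
E
```

```text
{'clock': np.float64(5.35), 'joint_pos': array([ 0.34,  0.69,  0.19,  1.9 , -0.23,  0.57,  2.38]), 'dq': array([ 0.,  0.,  0., -0.,  0., -0.,  0.]), 'effort': array([-2.000e-02, -5.394e+01,  4.660e+00, -1.515e+01,  4.000e-02,
        4.000e-02, -0.000e+00]), 'eef_pos': array([ 472.16, -297.9 ,   57.02]), 'tool_rot': array([-0.07,  1.  , -0.  ,  0.  ]), 'contact_force': array([-0.41,  0.1 , -0.14]), 'wrist_torque': array([ 0.08,  0.04, -0.  ]), 'finger_force': np.float64(0.0), 'opening': np.float64(49.96)} 97.6
```

Emit:
step_arm --targets "0 0 0 0 0 0 28;0 0 0 0 0 0 28;0 0 0 0 0 0 28;0 0 0 0 0 0 28;0 0 0 0 0 0 26;0 0 0 0 0 0 26"

```text
clock: 5.85
eef_pos: [471.9, -296.9, 56.6]
tool_rot: [-0.067, 0.998, 0.001, -0.0]
contact_force: [-0.7, 5.5, 4.6]
opening: 31.6
finger_force: 49.7
```

Emit:
step_arm --targets "0 0 0 0 0 10 26;0 0 0 0 0 25 26;0 0 0 0 0 30 26;0 0 0 0 0 30 26;0 0 0 0 0 30 26;0 0 0 0 0 15 26;0 0 0 0 0 0 26"

```text
clock: 6.43
eef_pos: [473.7, -300.0, 200.6]
tool_rot: [-0.066, 0.998, -0.002, 0.003]
contact_force: [0.4, 0.4, -4.6]
opening: 31.8
finger_force: 49.7
```

```bash
python3 - <<'E'
from h import *
o=env.get_obs(); q=o["tool_rot"]; print({k:np.round(v,2) for k,v in o.items()},np.degrees(2*np.arctan2(q[1],q[0])).round(1)-90)
E
```

```text
{'clock': np.float64(6.43), 'joint_pos': array([ 0.28,  0.46,  0.27,  1.85, -0.16,  0.85,  2.32]), 'dq': array([ 0.01,  0.06, -0.02,  0.05, -0.02, -0.06,  0.01]), 'effort': array([ -0.5 , -50.12,   4.2 , -22.02,   0.13,   0.78,  -0.11]), 'eef_pos': array([ 473.67, -300.  ,  200.63]), 'tool_rot': array([-0.07,  1.  , -0.  ,  0.  ]), 'contact_force': array([ 0.4,  0.4, -4.6]), 'wrist_torque': array([-0.05, -0.08,  0.04]), 'finger_force': np.float64(49.69), 'opening': np.float64(31.78)} 97.5
```

Emit:
step_arm --targets "0 0 5 7 35 0 26;0 0 5 7 35 0 26;0 0 5 7 35 0 26;0 0 5 7 35 0 26;0 0 5 7 35 0 26;0 0 5 7 35 0 26;0 0 5 7 35 0 26;0 0 5 7 35 0 26;0 0 5 9 35 0 26;0 0 0 0 0 0 26"

```text
clock: 7.27
eef_pos: [537.8, 26.1, 195.6]
tool_rot: [-0.449, 0.893, 0.002, 0.001]
contact_force: [1.2, 1.4, -4.3]
opening: 31.6
finger_force: 49.7
```

Emit:
step_arm --targets "0 0 0 0 0 -8 26;0 0 0 0 0 0 26;0 0 0 0 0 0 26"

```text
clock: 7.52
eef_pos: [535.8, 15.2, 187.2]
tool_rot: [-0.442, 0.897, 0.0, -0.002]
contact_force: [-0.6, -0.4, -3.7]
opening: 31.8
finger_force: 49.7
```

```bash
python3 - <<'E'
from h import *
s=cam("side"); t=cam("top")
o=env.get_obs(); q=o["tool_rot"]; yaw=np.degrees(2*np.arctan2(q[1],q[0]))-90; p=o["eef_pos"]
print({k:np.round(v,2) for k,v in o.items() if k in("clock","joint_pos","eef_pos","contact_force")},yaw.round(1))
ims=[]
for c in (s,t):
    u=proj(c,p-[0,0,50]); x,y=int(u[0])-25,int(u[1])-36
    im=crop(c,x,y,50,72,8); im2=im.copy(); u0=p[2]-56.7
    draw(im2,c,box(p[0],p[1],yaw-90,40,u0,u0+34),x,y,8,(0,0,255)); draw(im2,c,box(539,16.5,53,18,80,106),x,y,8,(255,0,0))
    draw(im2,c,box(539,16.5,-11,60,80,80),x,y,8,(0,160,0))
    ims.append(im2 )
cv2.imwrite('pics/m3.png',np.hstack(ims))
E
```

```text
{'clock': np.float64(7.62), 'joint_pos': array([-0.12,  0.44,  0.01,  1.9 , -0.01,  0.81,  2.38]), 'eef_pos': array([536.54,  15.47, 188.15]), 'contact_force': array([ 0.01, -0.42, -4.74])} 142.4
```

View pics/m3.png

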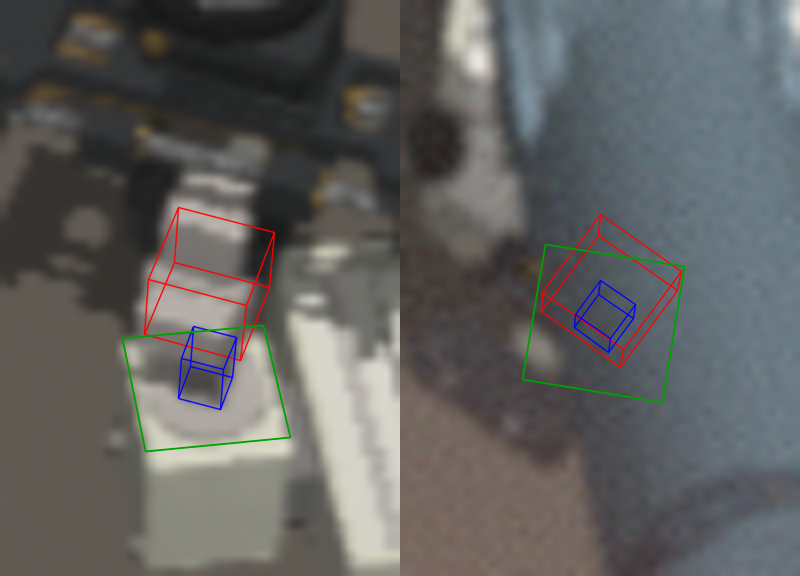

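Side view: the held hub sits just above and slightly off the shaft, within about 3 mm, and both are offset by the known camera bias. I lower it a little and fine-tune from the measured pose.

Emit:
step_arm --targets "0 0 1 0 0 -8 26;0 0 0 0 0 -5 26;0 0 0 0 0 0 26;0 0 0 0 0 0 26"

```text
clock: 7.95
eef_pos: [536.6, 17.0, 175.2]
tool_rot: [-0.451, 0.893, 0.0, -0.001]
contact_force: [0.4, 0.7, -4.1]
opening: 31.5
finger_force: 49.7
```

Emit:
step_arm --targets "0 0 0 2 -1 -3 26;0 0 0 0 0 -4 26;0 0 0 0 0 -3 26;0 0 0 0 0 -3 26;0 0 0 0 0 0 26"

```text
clock: 8.37
eef_pos: [539.1, 16.1, 162.4]
tool_rot: [-0.451, 0.893, -0.0, -0.0]
contact_force: [0.5, -1.6, -3.8]
opening: 31.6
finger_force: 49.7
```

Emit:
step_arm --targets "0 0 0 0 0 -2 26;0 0 0 0 0 -2 26;0 0 0 0 0 0 26"

```text
clock: 8.62
eef_pos: [539.2, 15.6, 158.5]
tool_rot: [-0.451, 0.893, -0.0, 0.0]
contact_force: [0.4, -2.3, -4.7]
opening: 31.6
finger_force: 49.7
```

Emit:
step_arm --targets "0 0 0 0 0 -4 26;0 0 0 0 0 -4 26;0 0 0 0 0 -4 26;0 0 0 0 0 -4 26;0 0 0 0 0 0 26"

```text
clock: 9.03
eef_pos: [539.1, 15.6, 141.9]
tool_rot: [-0.451, 0.893, -0.0, -0.0]
contact_force: [3.8, -4.9, -8.8]
opening: 31.2
finger_force: 49.6
```

Emit:
step_arm --targets "0 0 0 0 0 -3 26;0 0 0 0 0 -2 26;0 0 0 0 0 -1 26;0 0 0 0 0 0 26"

```text
clock: 9.37
eef_pos: [539.2, 15.6, 136.6]
tool_rot: [-0.451, 0.893, -0.0, -0.0]
contact_force: [1.2, -5.7, -2.8]
opening: 31.5
finger_force: 49.6
```

```bash
python3 - <<'E'
from h import *
o=env.get_obs(); q=o["tool_rot"]; print({k:np.round(v,2) for k,v in o.items()},np.degrees(2*np.arctan2(q[1],q[0])).round(1)-90)
E
```

```text
{'clock': np.float64(9.37), 'joint_pos': array([-0.12,  0.52,  0.  ,  1.92, -0.  ,  0.7 ,  2.39]), 'dq': array([ 0., -0.,  0.,  0., -0., -0.,  0.]), 'effort': array([ -2.91, -50.43,  -2.06, -18.78,  -1.14,   0.3 ,   0.06]), 'eef_pos': array([539.18,  15.62, 136.64]), 'tool_rot': array([-0.45,  0.89, -0.  , -0.  ]), 'contact_force': array([ 1.2 , -5.67, -2.8 ]), 'wrist_torque': array([-1.17, -0.27, -0.04]), 'finger_force': np.float64(49.62), 'opening': np.float64(31.53)} 143.6
```

Emit:
step_arm --targets "0 0 0 0 -0.5 -1 26;0 0 0 0 -0.5 -0.5 26;0 0 0 0 0 0 26"

```text
clock: 9.62
eef_pos: [539.2, 15.5, 136.5]
tool_rot: [-0.451, 0.893, 0.0, 0.0]
contact_force: [-4.2, -4.4, 12.9]
opening: 31.6
finger_force: 49.6
```

Emit:
step_arm --targets "0 0 -4 0 0 0 26;0 0 -5 0 0 0 26;0 0 -5 0 0 0 26;0 0 -5 0 0 0 26;0 0 -5 0 0 0 26;0 0 0 0 0 0 26"

```text
clock: 10.12
eef_pos: [538.9, 14.3, 136.5]
tool_rot: [-0.253, 0.967, -0.001, -0.0]
contact_force: [-4.2, -7.1, 13.6]
opening: 31.5
finger_force: 49.5
```

```bash
cat > st.py <<'E'
from h import *
o=env.get_obs(); q=o["tool_rot"]; print({k:np.round(v,2) for k,v in o.items() if k in ("clock","joint_pos","eef_pos","contact_force","wrist_torque","opening")},np.degrees(2*np.arctan2(q[1],q[0])).round(1)-90)
E
python3 st.py
```

```text
{'clock': np.float64(10.12), 'joint_pos': array([-0.2 ,  0.52,  0.11,  1.93, -0.09,  0.7 ,  2.05]), 'eef_pos': array([538.91,  14.27, 136.47]), 'contact_force': array([-4.22, -7.07, 13.63]), 'wrist_torque': array([-1.74,  0.96,  0.09]), 'opening': np.float64(31.46)} 119.4
```

Seated: z stopped at 136.5 with the reaction force rising. Winding clockwise.

Emit:
step_arm --targets "0 0 -6 0 -0.5 0.5 26;0 0 -6 0 -0.5 0 26;0 0 -6 0 0 0 26;0 0 -6 0 0 0 26;0 0 -6 0 0 0 26;0 0 -6 0 0 0 26;0 0 -6 0 0 0 26;0 0 -6 0 0 0 26;0 0 0 0 0 0 26" --grip_force 58

```text
clock: 10.87
eef_pos: [538.1, 15.8, 136.5]
tool_rot: [0.161, 0.987, 0.001, -0.001]
contact_force: [-6.6, -0.8, 13.2]
opening: 31.2
finger_force: 57.5
```

```bash
python3 st.py
```

```text
{'clock': np.float64(10.87), 'joint_pos': array([-0.36,  0.54,  0.33,  1.94, -0.26,  0.71,  1.37]), 'eef_pos': array([538.14,  15.83, 136.5 ]), 'contact_force': array([-6.56, -0.78, 13.17]), 'wrist_torque': array([-0.58,  1.54,  0.09]), 'opening': np.float64(31.24)} 71.4
```

Emit:
step_arm --targets "0 0 -6 0 0 0 26;0 0 -6 0 0 0 26;0 0 -6 0 0 0 26;0 0 -6 0 0 0 26;0 0 -6 0 0 0 26;0 0 -6 0 0 0 26;0 0 -6 0 0 0 26;0 0 -6 0 0 0 26;0 0 -6 0 0 0 26;0 0 0 0 0 0 26"

```text
clock: 11.7
eef_pos: [539.1, 17.5, 136.5]
tool_rot: [0.591, 0.806, 0.001, -0.001]
contact_force: [-3.0, 3.7, 12.4]
opening: 31.8
finger_force: 57.5
```

```bash
python3 st.py
```

```text
{'clock': np.float64(11.7), 'joint_pos': array([-0.55,  0.59,  0.57,  1.95, -0.47,  0.74,  0.61]), 'eef_pos': array([539.06,  17.46, 136.49]), 'contact_force': array([-2.98,  3.69, 12.43]), 'wrist_torque': array([0.51, 1.25, 0.04]), 'opening': np.float64(31.75)} 17.5
```

Emit:
step_arm --targets "0 0 -6 0 0 0 26;0 0 -6 0 0 0 26;0 0 -6 0 0 0 26;0 0 -6 0 0 0 26;0 0 -6 0 0 0 26;0 0 -6 0 0 0 26;0 0 -6 0 0 0 26;0 0 -6 0 0 0 26;0 0 -6 0 0 0 26;0 0 0 0 0 0 26"

```text
clock: 12.53
eef_pos: [541.0, 17.6, 136.6]
tool_rot: [0.893, 0.45, 0.002, -0.001]
contact_force: [1.3, 4.0, 9.2]
opening: 31.4
finger_force: 57.5
```

```bash
python3 st.py
```

```text
{'clock': np.float64(12.53), 'joint_pos': array([-0.71,  0.67,  0.81,  1.95, -0.68,  0.81, -0.15]), 'eef_pos': array([540.98,  17.65, 136.56]), 'contact_force': array([1.34, 4.01, 9.23]), 'wrist_torque': array([ 0.98,  0.05, -0.05]), 'opening': np.float64(31.38)} -36.5
```

Emit:
step_arm --targets "0 0 -6 0 0 0 26;0 0 -6 0 0 0 26;0 0 -6 0 0 0 26;0 0 -6 0 0 0 26;0 0 -6 0 0 0 26;0 0 -6 0 0 0 26;0 0 -6 0 0 0 26;0 0 -6 0 0 0 26;0 0 -6 0 0 0 26;0 0 0 0 0 0 26"

```text
clock: 13.37
eef_pos: [542.2, 16.2, 136.5]
tool_rot: [1.0, -0.005, 0.003, -0.001]
contact_force: [4.9, 0.5, 5.3]
opening: 31.9
finger_force: 57.6
```

```bash
python3 st.py
```

```text
{'clock': np.float64(13.37), 'joint_pos': array([-0.83,  0.79,  1.03,  1.96, -0.88,  0.92, -0.92]), 'eef_pos': array([542.2 ,  16.22, 136.55]), 'contact_force': array([4.87, 0.5 , 5.34]), 'wrist_torque': array([ 0.43, -0.89, -0.01]), 'opening': np.float64(31.89)} -90.5
```

Emit:
step_arm --targets "0 0 -5 0 0 0 26;0 0 -5 0 0 0 26;0 0 -5 0 0 0 26;0 0 -4 0 0 0 26"

```text
clock: 13.7
eef_pos: [542.2, 15.5, 136.6]
tool_rot: [0.986, -0.169, 0.003, -0.001]
contact_force: [5.0, -1.3, 3.0]
opening: 31.5
finger_force: 57.6
```

```bash
python3 st.py
```

```text
{'clock': np.float64(13.7), 'joint_pos': array([-0.87,  0.84,  1.1 ,  1.96, -0.95,  0.97, -1.2 ]), 'eef_pos': array([542.23,  15.52, 136.56]), 'contact_force': array([ 4.97, -1.32,  3.05]), 'wrist_torque': array([-0.23, -1.11,  0.34]), 'opening': np.float64(31.51)} -109.5
```

Emit:
step_arm --targets "0 0 -3 0 0 0 26;0 0 -3 0 0 0 26;0 0 -2 0 0 0 26;0 0 0 0 0 0 26"

```text
clock: 14.03
eef_pos: [542.2, 15.2, 136.6]
tool_rot: [0.972, -0.237, 0.003, -0.001]
contact_force: [5.1, -2.2, 3.5]
opening: 31.3
finger_force: 57.6
```

```bash
python3 st.py
```

```text
{'clock': np.float64(14.03), 'joint_pos': array([-0.88,  0.86,  1.13,  1.96, -0.97,  0.99, -1.31]), 'eef_pos': array([542.16,  15.21, 136.55]), 'contact_force': array([ 5.1 , -2.16,  3.53]), 'wrist_torque': array([-0.19, -1.01,  0.21]), 'opening': np.float64(31.34)} -117.4
```

Emit:
step_arm --targets "0 0 -3 0 0 0 26;0 0 -2 0 0 0 26;0 0 0 0 0 0 26"

```text
clock: 14.28
eef_pos: [542.1, 15.0, 136.5]
tool_rot: [0.96, -0.279, 0.003, -0.001]
contact_force: [5.7, -2.5, 3.8]
opening: 31.6
finger_force: 57.6
```

```bash
python3 st.py
```

```text
{'clock': np.float64(14.28), 'joint_pos': array([-0.88,  0.88,  1.14,  1.96, -0.98,  1.  , -1.39]), 'eef_pos': array([542.11,  15.02, 136.55]), 'contact_force': array([ 5.72, -2.45,  3.82]), 'wrist_torque': array([-0.27, -1.07,  0.18]), 'opening': np.float64(31.62)} -122.4
```

Emit:
step_arm --targets "0 0 -3 0 0 0 26;0 0 -2 0 0 0 26;0 0 0 0 0 0 26"

```text
clock: 14.53
eef_pos: [542.1, 14.9, 136.5]
tool_rot: [0.947, -0.32, 0.003, -0.001]
contact_force: [5.4, -2.5, 4.2]
opening: 31.6
finger_force: 57.6
```

```bash
python3 st.py
```

```text
{'clock': np.float64(14.53), 'joint_pos': array([-0.89,  0.89,  1.16,  1.96, -1.  ,  1.01, -1.47]), 'eef_pos': array([542.05,  14.85, 136.54]), 'contact_force': array([ 5.36, -2.52,  4.21]), 'wrist_torque': array([-0.34, -1.04,  0.2 ]), 'opening': np.float64(31.64)} -127.4
```

Emit:
step_arm --targets "0 0 -2 0 0 0 26;0 0 -2 0 0 0 26;0 0 0 0 0 0 26"

```text
clock: 14.78
eef_pos: [542.1, 14.7, 136.6]
tool_rot: [0.936, -0.353, 0.003, -0.001]
contact_force: [6.1, -2.4, 4.2]
opening: 31.5
finger_force: 57.7
```

```bash
python3 st.py
```

```text
{'clock': np.float64(14.78), 'joint_pos': array([-0.89,  0.9 ,  1.17,  1.96, -1.  ,  1.02, -1.53]), 'eef_pos': array([542.06,  14.71, 136.56]), 'contact_force': array([ 6.06, -2.4 ,  4.24]), 'wrist_torque': array([-0.54, -1.14,  0.75]), 'opening': np.float64(31.47)} -131.3
```

Emit:
step_arm --targets "0 0 -2 0 0 0 26;0 0 -2 0 0 0 26;0 0 0 0 0 0 26"

```text
clock: 15.03
eef_pos: [541.8, 14.7, 136.6]
tool_rot: [0.923, -0.384, 0.003, -0.0]
contact_force: [4.1, -4.0, 5.0]
opening: 31.6
finger_force: 58.6
```

```bash
python3 st.py
```

```text
{'clock': np.float64(15.03), 'joint_pos': array([-0.9 ,  0.9 ,  1.18,  1.96, -1.01,  1.02, -1.59]), 'eef_pos': array([541.85,  14.73, 136.58]), 'contact_force': array([ 4.1 , -4.02,  5.02]), 'wrist_torque': array([-0.66, -0.85,  1.41]), 'opening': np.float64(31.57)} -135.2
```

The torque jumped to 1.4 N m at the predicted angle (about -128°), so this is the stop. I back off to centre the play, lift, and compute the tray pose.

Emit:
step_arm --targets "0 0 4 0 0 0 26;0 0 4 0 0 0 26;0 0 3 0 0 0 26;0 0 0 0 0 4 26;0 0 0 0 0 8 26;0 0 0 0 0 8 26;0 0 0 0 0 8 26;0 0 0 0 0 8 26;0 0 0 0 0 0 26"

```text
clock: 15.78
eef_pos: [539.0, 15.4, 172.2]
tool_rot: [0.955, -0.295, -0.0, -0.001]
contact_force: [-0.1, -0.1, -4.2]
opening: 31.6
finger_force: 57.8
```

```bash
python3 st.py; python3 - <<'E'
from h import *
R=np.array([[0.45,0.89,0],[0.85,-0.43,0.29],[0.26,-0.13,-0.96]]); U,_,V=np.linalg.svd(R); R=U@V
c=(None,279.94,316.6,194.4,R,-R@np.array([370,353,385.]))
K=[ray(c,p,24) for p in [(325,124),(252,180),(340,281),(402,235)]]
print(np.mean(K,axis=0).round(),[(np.linalg.norm(b-a).round(),np.degrees(np.arctan2(*(b-a)[1::-1])).round(1)) for a,b in zip(K,K[1:]+K[:1])])
s=cam("side"); t=cam("top")
for n,c in (("side",s),("top",t)):
    hsv=cv2.cvtColor(np.ascontiguousarray(c[0]),cv2.COLOR_RGB2HSV); u=proj(c,(495,310,5)).astype(int)
    m=cv2.inRange(hsv,(10,70,80),(28,255,255)); n_,L=cv2.connectedComponents(m); l=L[u[1],u[0]]
    ys,xs=np.where(L==l); r=cv2.minAreaRect(np.c_[xs,ys].astype(np.float32)); 
    P=cv2.boxPoints(r); Q=[ray(c,p,18) for p in P]; print(n,l,len(xs),np.mean(Q,axis=0).round(),[(np.linalg.norm(b-a).round(),np.degrees(np.arctan2(*(b-a)[1::-1])).round(1)) for a,b in zip(Q,Q[1:]+Q[:1])])
E
```

```text
{'clock': np.float64(15.78), 'joint_pos': array([-0.91,  0.82,  1.19,  1.95, -0.9 ,  1.04, -1.48]), 'eef_pos': array([539.  ,  15.37, 172.21]), 'contact_force': array([-0.08, -0.11, -4.23]), 'wrist_torque': array([-0.01,  0.15, -0.  ]), 'opening': np.float64(31.63)} -124.4
[495. 312.  24.] [(np.float64(120.0), np.float64(-80.0)), (np.float64(196.0), np.float64(11.1)), (np.float64(114.0), np.float64(104.3)), (np.float64(188.0), np.float64(-170.9))]
side 7 1489 [497. 307.  18.] [(np.float64(234.0), np.float64(11.2)), (np.float64(153.0), np.float64(-94.2)), (np.float64(220.0), np.float64(-170.3)), (np.float64(144.0), np.float64(90.3))]
top 3 1201 [527. 317.  18.] [(np.float64(129.0), np.float64(-81.8)), (np.float64(147.0), np.float64(-171.0)), (np.float64(127.0), np.float64(98.2)), (np.float64(147.0), np.float64(9.8))]
```

Emit:
step_arm --targets "0 0 0 0 0 28 26;0 0 5 0 30 0 26;0 0 5 -2 34 0 26;0 0 5 -2 34 0 26;0 0 5 -2 34 0 26;0 0 5 -2 34 0 26;0 0 5 -2 34 0 26;0 0 5 -1 34 0 26;0 0 5 0 34 0 26;0 0 4 0 32 0 26"

```text
clock: 16.72
eef_pos: [526.5, 316.6, 198.6]
tool_rot: [0.996, 0.086, -0.001, -0.0]
contact_force: [-0.0, 0.1, -4.6]
opening: 31.8
finger_force: 57.8
```

Emit:
step_arm --targets "0 0 0 0 0 0 26;0 0 0 0 0 -10 26;0 0 0 0 0 -15 26;0 0 0 0 0 -15 26;0 0 0 0 0 -10 26;0 0 0 0 0 0 26;0 0 0 0 0 0 26"

```text
clock: 17.3
eef_pos: [527.7, 313.1, 148.6]
tool_rot: [0.997, 0.083, -0.001, 0.001]
contact_force: [0.2, -0.3, -3.9]
opening: 31.5
finger_force: 57.8
```

```bash
python3 st.py; python3 - <<'E'
from h import *
s=cam("side"); t=cam("top"); o=env.get_obs(); p=o["eef_pos"]; q=o["tool_rot"]; a=2*np.arctan2(q[1],q[0])-np.pi
ca,sa=np.cos(a),np.sin(a); W=lambda x,y,z:(p[0]+ca*x-sa*y,p[1]+sa*x+ca*y,z)
R=[W(98.5,20,5),W(98.5,-20,5),W(-37,-20,5),W(-37,20,5)]
L=[(R[i],R[(i+1)%4]) for i in range(4)]
ims=[]
for c,x,y in ((s,262,130),(t,230,165)):
    im=crop(c,x,y,90,85,4.4); draw(im,c,L,x,y,4.4,(0,0,255)); ims.append(im)
x,y=325,175; im=crop(s,x,y,100,80,4); im2=crop(t,x-5,115,100,80,4)
w=ims[0].shape[1]; b=np.hstack([im,im2])[:200, :2*w]; b=cv2.copyMakeBorder(np.hstack([im,im2])[:,:],0,0,0,0,0)[:226,:2*w] 
A=np.hstack(ims); b=cv2.copyMakeBorder(b,0,0,0,max(0,A.shape[1]-b.shape[1]),0)
cv2.imwrite('pics/m4.png',np.vstack([A,b[:,:A.shape[1]]])[:600])
E
```

```text
{'clock': np.float64(17.3), 'joint_pos': array([-1.24,  0.84,  0.98,  1.76, -0.82,  1.01, -1.35]), 'eef_pos': array([527.68, 313.08, 148.63]), 'contact_force': array([ 0.17, -0.3 , -3.95]), 'wrist_torque': array([0.01, 0.14, 0.03]), 'opening': np.float64(31.55)} -80.5
```

View pics/m4.png

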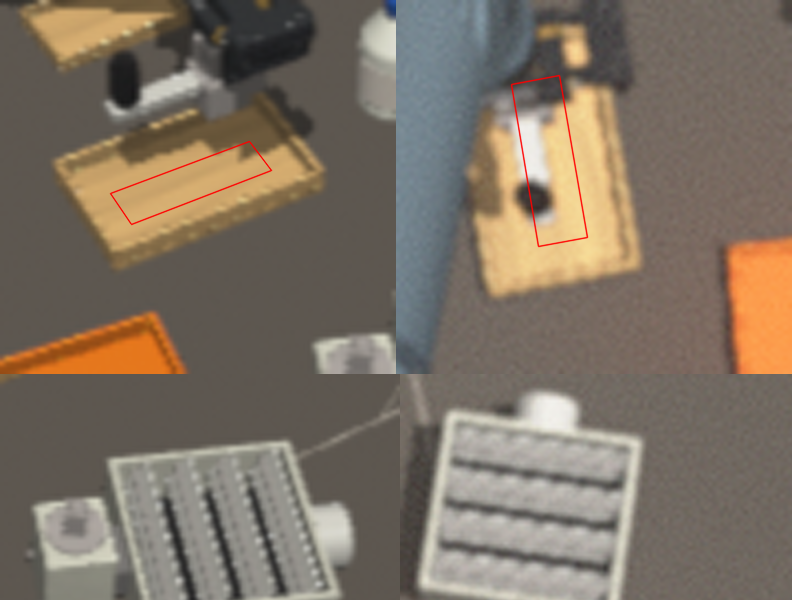

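The louvres are open (sloped, with dark gaps), and the predicted footprint lies well inside the tray in both views. Lowering now.

Emit:
step_arm --targets "0 0 0 0 0 -20 26;0 0 0 0 0 -20 26;0 0 0 0 0 -20 26;0 0 0 0 0 -12 26;0 0 0 0 0 -7 26;0 0 0 0 0 -3 26;0 0 0 0 0 -2 26;0 0 0 0 0 0 26;0 0 0 0 0 0 26"

```text
clock: 18.15
eef_pos: [528.7, 314.4, 66.6]
tool_rot: [0.996, 0.084, 0.001, -0.0]
contact_force: [0.3, 0.3, -3.9]
opening: 31.6
finger_force: 57.8
```

Emit:
step_arm --targets "0 0 0 0 0 -1 26;0 0 0 0 0 -1 26;0 0 0 0 0 0 26"

```text
clock: 18.4
eef_pos: [528.0, 314.3, 63.9]
tool_rot: [0.996, 0.084, 0.0, -0.0]
contact_force: [-0.8, 0.8, -3.4]
opening: 31.3
finger_force: 57.8
```

Emit:
step_arm --targets "0 0 0 0 0 -1 26;0 0 0 0 0 -1 26;0 0 0 0 0 0 26"

```text
clock: 18.65
eef_pos: [528.1, 314.3, 61.7]
tool_rot: [0.996, 0.084, 0.0, -0.0]
contact_force: [0.1, 0.2, -3.8]
opening: 31.9
finger_force: 57.8
```

Emit:
step_arm --targets "0 0 0 0 0 -0.5 26;0 0 0 0 0 0 26"

```text
clock: 18.82
eef_pos: [528.2, 314.2, 61.6]
tool_rot: [0.996, 0.084, 0.0, -0.0]
contact_force: [-1.9, -0.8, 1.7]
opening: 31.5
finger_force: 57.7
```

Emit:
step_arm --targets "0 0 0 0 0 0 32;0 0 0 0 0 0 34;0 0 0 0 0 0 40;0 0 0 0 0 0 56;0 0 0 0 0 0 56;0 0 0 0 0 0 56;0 0 0 0 0 0 56" --grip_force 10

```text
clock: 19.4
eef_pos: [528.1, 314.2, 61.2]
tool_rot: [0.996, 0.084, 0.0, -0.0]
contact_force: [-0.3, -0.2, 0.6]
opening: 55.8
finger_force: 0.0
```

Emit:
step_arm --targets "0 0 0 0 0 5 60;0 0 0 0 0 10 60;0 0 0 0 0 20 60;0 0 0 0 0 35 60;0 0 0 0 0 35 60;0 0 0 0 0 35 60;0 0 0 20 -30 20 60;0 0 0 20 -35 0 60;0 0 0 20 -35 0 60;0 0 0 0 0 0 60"

```text
clock: 20.23
eef_pos: [591.7, 204.1, 224.2]
tool_rot: [0.997, 0.078, 0.003, 0.002]
contact_force: [-0.9, -1.6, 0.6]
opening: 59.7
finger_force: 0.0
```

Emit:
step_arm --targets "0 0 0 0 -40 0 60;0 0 0 0 -40 0 60;0 0 0 0 -40 0 60;0 0 0 0 -40 0 60;0 0 0 0 -40 0 60;0 0 0 0 0 0 60;0 0 0 0 0 0 60"

```text
clock: 20.82
eef_pos: [587.8, 11.0, 222.4]
tool_rot: [0.997, 0.081, 0.001, 0.0]
contact_force: [0.8, 1.1, -0.6]
opening: 60.2
finger_force: 0.0
```

```bash
python3 st.py; python3 - <<'E'
from h import *
s=cam("side"); t=cam("top")
cv2.imwrite('pics/m5.png',np.hstack([crop(s,262,120,100,150,3.9),crop(t,225,125,100,150,3.9)]))
for c in("side","top"):
  for n in("detergent","softener"):
    for d in env.look_for(c,n)[:1]: print(c,n,np.round(d["xy"]),round(d["score"],2))
E
```

```text
{'clock': np.float64(20.82), 'joint_pos': array([-0.79,  0.7 ,  1.04,  1.78, -0.69,  1.07, -0.91]), 'eef_pos': array([587.76,  11.  , 222.41]), 'contact_force': array([ 0.76,  1.09, -0.63]), 'wrist_torque': array([ 0.09,  0.15, -0.06]), 'opening': np.float64(60.21)} -80.8
side softener [435. 292.] 0.94
top detergent [246. 140.] 0.71
top softener [446. 136.] 0.71
```

View pics/m5.png

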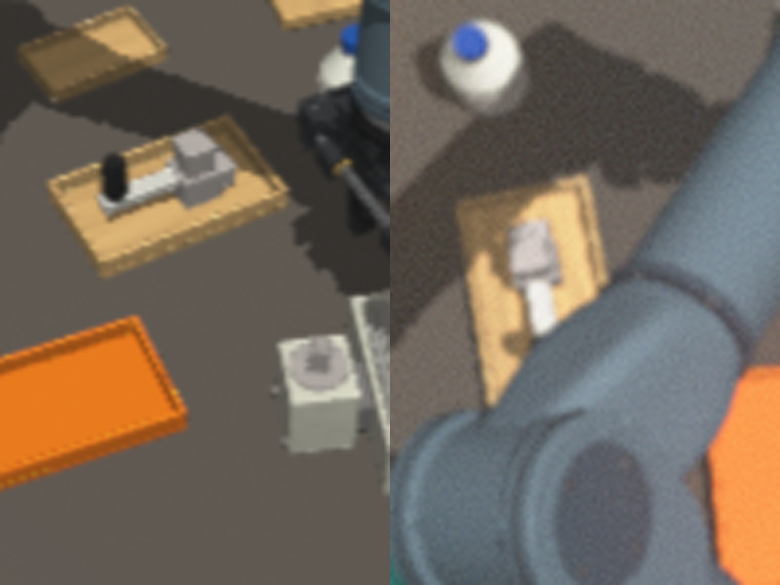

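The crank stands upright on its hub inside the tray, handle up. The bottle and jar have not moved, and the robot is touching nothing.

```bash
python3 -c "
from bench import env
print(env.finish_job())"
```

```text
the job is handed in; nothing more can be done
None
```

I wound the crank clockwise to the shaft's stop, so the louvres are fully open, then set it upright on its hub inside the large wooden tray; the bottle and jar stayed where they were, and the job is handed in at about 21 s (no verdict was returned).

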